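# Fish the pen out of the instrument tub

## Task

The blue pen has fallen into the white instrument tub, and it is longer than the opening in the tub's grey collar. Tilt it so that one end comes out first, draw it out slantwise through the opening without forcing it against the collar, and finish holding it in the gripper, level, still and at least 6 cm clear above the collar. Do not let go of it, and leave the other things on the table where they are.

Things in the scene. Friction and masses are not known exactly. Their poses are not given: they have to be found in the camera images.
- tub: Low white plastic instrument tub with a grey collar on top; it stands fast on the table. Origin: centre of its underside, on the table; z up, y along its long side. Outside 158 mm (x) by 224 mm (y), a small carrying lug sticks out 18 mm more at each y end. Walls 4 mm; dry inner floor 4 mm above the table; inside 150 x 216 mm.
- collar: Flat grey collar fixed on the tub, 164 (x) x 230 (y) mm, underside 47 mm and top 52 mm above the table. It covers the inside all round except for the opening in its middle: 125 mm in x, 105 mm in y, corners cut off at 45 degrees by 20 mm. Its frame is the tub's frame (origin on the table under the centre).
- opening (a point): Centre of the collar's opening, at the collar's top face, 52 mm above the table; axes as the tub's.
- pen: Blue ball pen, 141 mm long, 10 mm wide and 11 mm thick where it is gripped, about 20 g, lying flat on the tub's floor, within about 15 degrees of the tub's y direction, both ends reaching under the collar or nearly. Its own y axis runs along its length; origin at mid-length at its underside (its middle line lies 7.5 mm higher in the pen's z); mass evenly spread. It does not roll.
- pen_end_a (a point): End of the pen on its middle line, 70 mm from mid-length in the pen's +y.
- pen_end_b (a point): Other end of the pen on its middle line, 70 mm from mid-length in the pen's -y.
- mug: Bystander: dark mug, about 92 mm across, 95 mm high. Origin at the centre of its underside. Leave it alone.
- water_bottle: Bystander: half-litre clear water bottle with blue cap, 64 mm across, 202 mm high. Origin at the centre of its underside. Leave it alone.
- black_marker: Bystander: black marker pen, 126 mm long, lying on the table (not the pen to fetch). Origin at the centre of its underside. Leave it alone.
- spray: Bystander: white pump spray with blue top, 44 mm across, 136 mm high. Origin at the centre of its underside. Leave it alone.
- ointment: Bystander: small white bottle, 30 mm across, 55 mm high. Origin at the centre of its underside. Leave it alone.
- cup: Bystander: small steel cup, 66 mm across, 42 mm high. Origin at the centre of its underside. Leave it alone.
Not all that is in view belongs to the job. What is shaped like the pen but turquoise is not meant.

How it is judged:
By the outcome, as a careful person would: the job done as asked, in the order asked, and still so for the second after the job is handed in, while the arm keeps its last pose, push and grip.
It also fails if it takes over 38 s, if anything falls off the work surface, if the arm or the gripper's body presses on something with over 40 N, if the wrist force passes 120 N, or if a joint passes its speed limit or range.

## Robot

A 6-joint arm with a two-finger parallel gripper is mounted at the origin on the work surface; the furniture and walls round the work are solid. World frame = base frame: x ahead of the robot, y to its left, z up, the work surface at z = 0. Lengths are in mm, angles in rad, forces in N, time in s.
With the tool pointing down it reaches from about 325 to 900 mm from the base axis. Payload 6.1 kg.
Tool frame: the origin (TCP) lies at the very end of the fingers, on their centre line; the grasp point (between the pads) lies 19 mm behind it; z points along the fingers, y is the line along which they close (so a half turn about z gives the same grasp; the last joint's range is limited). The gripper opens to 85 mm and grips with 20 to 120 N. Pads are 22 mm wide; open, the fingers measure 114 mm over their backs; the gripper's body (76 mm by 85 mm) begins 54 mm behind the grasp point. The pads swing forward as they close: fully open they stand 13 mm farther back than shut.
Start: joints at [1.114, 0.22, 1.526, -0, 1.395, -0.126], TCP at [202.998, 591.107, 231.3] pointing down, gripper open.
Joint ranges: [-2.98, 2.98], [-0.91, 2.08], [0.09, 2.57], [-1.24, 4.39], [0.2, 2.65], [-2.68, 2.68]. Speed limits (rad/s): [2.57, 2.57, 3.01, 3.14, 3.14, 3.14].

## Interface

Orientations are given as [roll, pitch, yaw] about the fixed x, y, z axes, in that order (R = Rz(yaw) Ry(pitch) Rx(roll)).
In Python, from bench import get_state, eyes, order gives the robot as it stands.
- The arm moves only by the tool arm_command, never from a script. Its argument "commands" is a list of rows, each an object of numbers: "x", "y", "z": the shift along the tool's x, y, z in cm; "wx", "wy", "wz": the turn, a rotation vector about the tool's x, y, z in rad. In form: [{"x": .., "y": .., "z": .., "wx": .., "wy": .., "wz": ..}, ...]. A call has 1 to 10 rows; each row is the pose to reach, as a shift and turn from the pose commanded when the call began, along the tool's axes at that moment; what a row does not reach only later rows make up. A row lasts 1/10 s, in which the tool goes at most 50 mm and 8.59 degrees, less where a joint would pass 70% of its speed; a pose out of reach is approached as far as the arm can. A call with a gripper value outside its range is refused whole. "fingers" is the finger opening in cm, from 0 to 8.54, set as the call begins (left out, the last holds). The fingers move at their own pace and stop on an object; "newtons" is the grip in N (left out, the last holds). Time passes only in rows, so rows that repeat a pose let the fingers close. It gives the time, the measured TCP pose, the force, the opening and the grip force at its end, in the units of the state.
- get_state(): the state, without advancing time (a new reading comes with each control period).
- eyes.read_camera(name): name is "side" or "top"; returns the picture (480x640x3 uint8, red, green, blue); there is no depth.
- eyes.camera_params(name): a dict with "fov_y" (degrees; the focal length in pixels is half the picture's height over the tangent of half this angle, whatever the lens; pixels are square), "cx", "cy" (the principal point, pixels), "pose" (4x4, takes a point from camera to world coordinates). Camera axes: x right, y up, looking along -z (the intrinsics and any distortion apply to the point x, -y, -z); pixel columns grow to the right and rows downward; lengths in mm; the calibration is good to about 2 mm. A picture is of the moment at which its call begins. camera_params takes no time and is no camera call.
- order.hand_in(): hands the job in; it is judged then, once.
The state is a dict: "time_s": time; "q": joint angles; "joint_vel": joint speeds; "effort": joint torques, N m; "eef_pos": TCP position; "orientation": TCP orientation; "contact_force": force on the tool from outside, world axes, zero at the start; "ft_torque": the same for the moment, N m; "grip_width": opening from 0.0 (shut) to 1.0 (fully open); "finger_force": force on a finger pad.
Only numpy, scipy, OpenCV 4.12 (cv2) and the standard library are available. Lean on these libraries where they do the work, as an engineer would, in place of code of your own. Each camera call takes 0.05 s, during which the arm holds its last target. There are 200 camera calls.

## Working session

There is one attempt and no reset: what is moved stays moved. The work goes in short steps, Python scripts to look and compute and a tool call to move; the robot and the scene stay as the last step left them, time stands still between calls to the robot, and variables do not carry over. Pictures are saved under pics/ and viewed, at most 10 in all, crops included, and the job is handed in when it is done.

Besides the shell and the picture viewer there is one more tool, called as name(argument=value, ...), one argument or row to a line, values as JSON. arm_command: Moves the arm, as the interface text tells. Its arguments: {"type":"object","properties":{"commands":{"type":"array"},"fingers":{"type":"number"},"newtons":{"type":"number"}},"required":["commands"]}

```bash
mkdir -p pics
cat > h.py <<'E'
import numpy as np, cv2
from bench import get_state, eyes, order
def snap(n,f):
    im=eyes.read_camera(n); cv2.imwrite(f'pics/{f}.png',im[...,::-1]); return im
E
python3 - <<'E'
from h import *
for n in('top','side'):
    snap(n,n+'1'); print(n,eyes.camera_params(n))
print(get_state())
E
```

```text
top {'fov_y': 44.761776111852924, 'cx': 312.70687168730575, 'cy': 240.4615991470875, 'pose': array([[-8.25865101e-03,  9.90727478e-01, -1.35612899e-01,
         2.14337561e+02],
       [-9.99961472e-01, -7.77887325e-03,  4.06738110e-03,
        -1.52577693e+02],
       [ 2.97475067e-03,  1.35641266e-01,  9.90753551e-01,
         1.44146331e+03],
       [ 0.00000000e+00,  0.00000000e+00,  0.00000000e+00,
         1.00000000e+00]])}
side {'fov_y': 55.957960031312744, 'cx': 322.300395145331, 'cy': 230.00479542524351, 'pose': array([[ 9.98379426e-01,  2.99448570e-02, -4.83924386e-02,
         3.78364412e+02],
       [-5.67798581e-02,  4.67123612e-01, -8.82367032e-01,
        -9.80829905e+02],
       [-3.81710385e-03,  8.83684806e-01,  4.68066868e-01,
         5.03949191e+02],
       [ 0.00000000e+00,  0.00000000e+00,  0.00000000e+00,
         1.00000000e+00]])}
{'time_s': 0.1, 'q': array([ 1.11394265e+00,  2.21147907e-01,  1.52747683e+00, -1.05619591e-05,
        1.39470285e+00, -1.26099869e-01]), 'joint_vel': array([-4.27512979e-05, -1.27007531e-03, -1.74194935e-03,  5.65362143e-04,
        6.83925262e-04,  1.68001786e-04]), 'effort': array([-7.70244310e-05, -4.98247933e+01, -3.90543365e+01, -3.08909339e-04,
        5.87990464e-03, -2.18845281e-05]), 'eef_pos': array([202.74134339, 590.63697696, 230.3187564 ]), 'orientation': array([-3.13987019e+00, -2.07882389e-04,  2.81084053e+00]), 'contact_force': array([-0.22437588, -0.40592141, -0.05510816]), 'ft_torque': array([ 0.00106416, -0.02986671,  0.02009986]), 'finger_force': 0.0, 'grip_width': 1.0012881609524524}
```

View pics/top1.png

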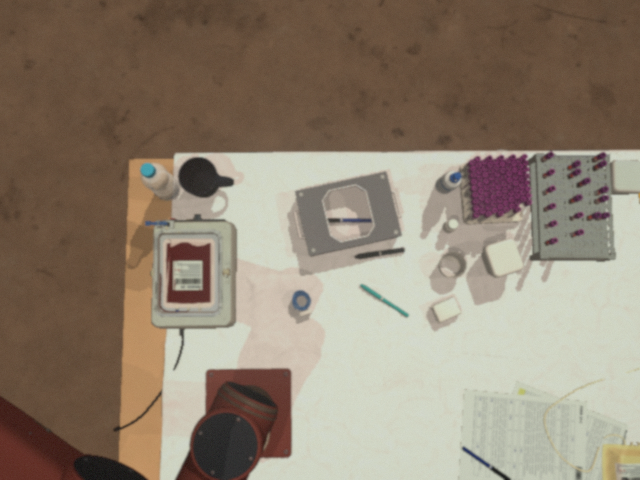

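View pics/side1.png

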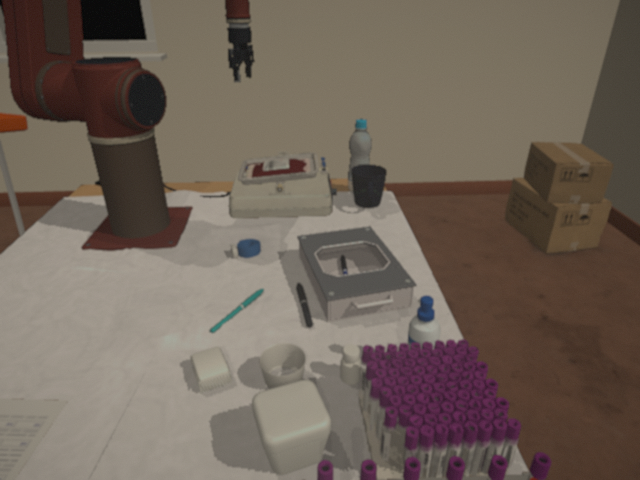

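Top view: the grey collar is centred near (348,215), with the opening around (348,212) and the pen from about (328,220) to (371,220). The marker is at (380,253). In the side view the collar is around (355,265). Next I measure them.

```bash
cat >> h.py <<'E'
def ray(n,uv,z):
    p=eyes.camera_params(n); f=240/np.tan(np.radians(p['fov_y']/2)); T=p['pose']
    d=T[:3,:3]@np.array([(uv[0]-p['cx'])/f,-(uv[1]-p['cy'])/f,-1]); o=T[:3,3]
    return o+d*(z-o[2])/d[2]
def proj(n,P):
    p=eyes.camera_params(n); f=240/np.tan(np.radians(p['fov_y']/2)); T=p['pose']
    c=T[:3,:3].T@(np.array(P)-T[:3,3]); return np.array([p['cx']-f*c[0]/c[2],p['cy']+f*c[1]/c[2]])
E
python3 - <<'E'
from h import *
im=cv2.imread('pics/top1.png'); 
c=im[160:270,280:420]; cv2.imwrite('pics/topc.png',cv2.resize(c,None,fx=5.5,fy=5.5,interpolation=cv2.INTER_CUBIC))
s=cv2.imread('pics/side1.png')[220:330,285:425]; cv2.imwrite('pics/sidec.png',cv2.resize(s,None,fx=5.5,fy=5.5,interpolation=cv2.INTER_CUBIC))
hsv=cv2.cvtColor(im,cv2.COLOR_BGR2HSV)
for u,v in[(310,215),(330,240),(390,200),(350,220),(335,220),(365,220),(350,205),(350,190),(345,235)]:print((u,v),im[v,u],hsv[v,u])
E
```

```text
(310, 215) [107 114 118] [ 19  24 118]
(330, 240) [106 112 118] [ 15  26 118]
(390, 200) [109 115 119] [ 18  21 119]
(350, 220) [108  77  73] [117  83 108]
(335, 220) [55 58 62] [13 29 62]
(365, 220) [84 67 64] [116  61  84]
(350, 205) [129 141 153] [ 15  40 153]
(350, 190) [129 140 152] [ 14  39 152]
(345, 235) [170 185 198] [ 16  36 198]
```

View pics/topc.png

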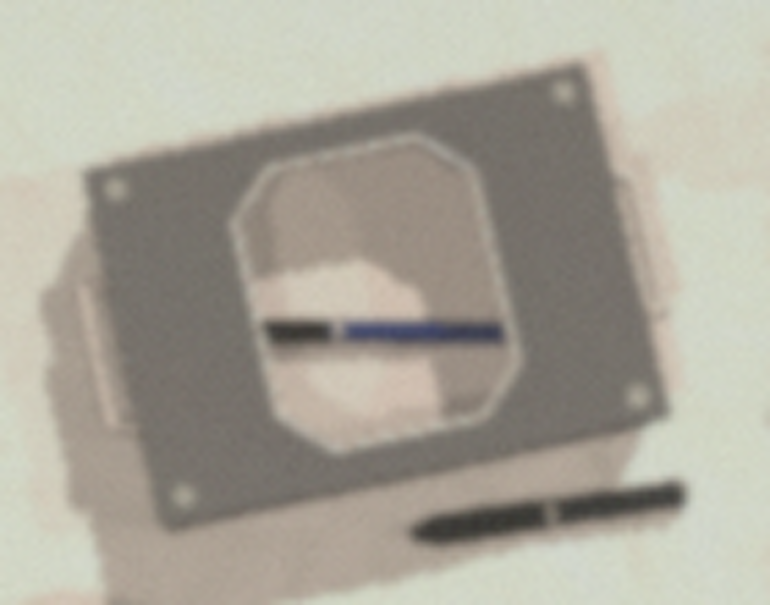

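View pics/sidec.png

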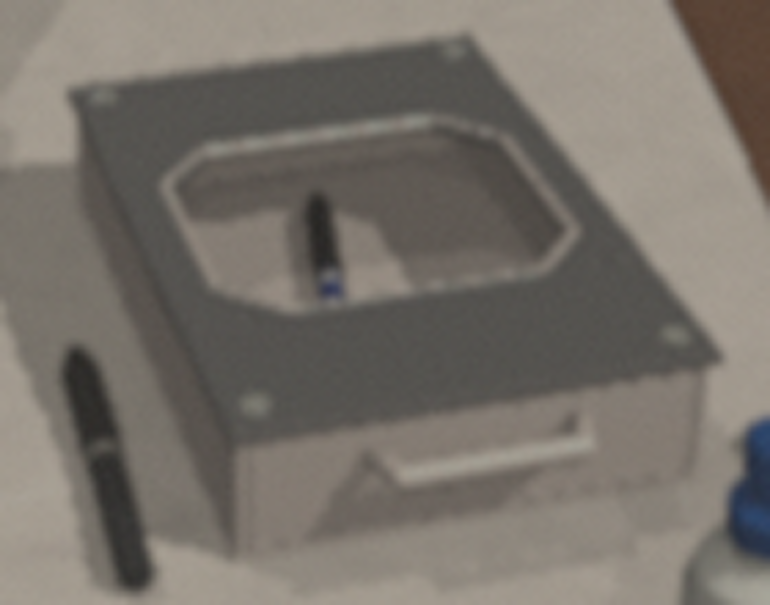

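Run:
```python
from h import *
np.set_printoptions(precision=1,suppress=True)
C=lambda p:(np.array(p)+.5)/5.5-.5+[280,160]
S=lambda p:(np.array(p)+.5)/5.5-.5+[285,220]
W=[ray('top',C(p),52) for p in[(85,170),(582,65),(668,410),(165,528)]]
V=[ray('side',S(p),52) for p in[(68,93),(470,37),(722,357),(235,445)]]
print('collar top',*W,[np.linalg.norm(W[i]-W[(i+1)%4]) for i in range(4)],np.mean(W,0))
print('collar side',*V,[np.linalg.norm(V[i]-V[(i+1)%4]) for i in range(4)],np.mean(V,0))
O=[ray('top',C(p),52) for p in[(268,165),(418,135),(475,170),(520,355),(490,412),(335,452),(278,412),(233,222)]]
print('open',np.mean(O,0),*O)
d=np.array(W[0])-W[1]+W[3]-W[2]; print('yaw of tub y',np.degrees(np.arctan2(d[1],d[0])))
print('pen top',*[ray('top',C(p),12) for p in[(265,332),(335,332),(503,333)]])
print('pen side',*[ray('side',S(p),12) for p in[(318,195),(330,275),(332,298)]])
```

```text
collar top [ 527.6 -116.3   52. ] [ 573.7 -337.6   52. ] [ 418.2 -371.4   52. ] [ 368.  -150.5   52. ] [np.float64(226.01319379333106), np.float64(159.04776873170275), np.float64(226.51928750052022), np.float64(163.28052788197735)] [ 471.9 -243.9   52. ]
collar side [ 370.8 -154.3   52. ] [ 529.4 -118.4   52. ] [ 575.9 -341.3   52. ] [ 419.2 -377.6   52. ] [np.float64(162.61952203015048), np.float64(227.71031643246968), np.float64(160.82873834612127), np.float64(228.4836647287508)] [ 473.8 -247.9   52. ]
open [ 472.8 -244.7   52. ] [ 529.3 -197.3   52. ] [ 542.4 -264.    52. ] [ 526.3 -289.    52. ] [ 443.2 -307.    52. ] [ 418.  -293.3   52. ] [ 400.8 -225.1   52. ] [ 418.7 -200.4   52. ] [ 503.7 -181.6   52. ]
yaw of tub y 102.28749033735593
pen top [ 461.2 -196.3   12. ] [ 460.9 -228.    12. ] [ 459.9 -304.    12. ]
pen side [ 465.1 -168.6   12. ] [ 464.  -224.8   12. ] [ 463.2 -239.8   12. ]
```

```bash
cat >> h.py <<'E'
from scipy.spatial.transform import Rotation as Ro
np.set_printoptions(precision=3,suppress=True)
def go(P,yaw_y,tilt=0):
    """shift/turn to TCP P with tool y at yaw_y deg, pen's -y end raised by tilt deg (about tool y)"""
    s=get_state(); r,p,y=s['orientation']; R=Ro.from_euler('xyz',[r,p,y])
    a=np.radians(yaw_y)+np.pi/2
    G=Ro.from_euler('xyz',[np.pi,0,a])*Ro.from_euler('y',-tilt,degrees=True)
    print('t',s['time_s'],'tcp',s['eef_pos'],'ypr',s['orientation'],'F',s['contact_force'],'w',s['grip_width']*85,'ff',s['finger_force'])
    print('cm',R.inv().apply(np.array(P)-s['eef_pos'])/10,'rv',(R.inv()*G).as_rotvec(), 'tooly',G.apply([0,1,0]))
E
python3 -c "
from h import *
go([462,-257,200],-1)"
```

```text
t 0.1 tcp [202.741 590.637 230.319] ypr [-3.14  -0.     2.811] F [-0.224 -0.406 -0.055] w 85.10949368095845 ff 0.0
cm [-52.049 -71.745   3.145] rv [-0.002  0.001  1.257] tooly [ 1.    -0.017  0.   ]
```

arm_command(
  commands=[
    {"x":-26,"y":-36,"wz":0.63},
    {"x":-26,"y":-36,"wz":0.63},
    {"x":-26,"y":-36,"wz":0.63},
    {"x":-26,"y":-36,"wz":0.63},
    {"x":-26,"y":-36,"wz":0.63},
    {"x":-26,"y":-36,"wz":0.63},
    {"x":-26,"y":-36,"wz":0.63},
    {"x":-26,"y":-36,"wz":0.63},
    {"x":-26,"y":-36,"wz":0.63},
    {"x":-26,"y":-36,"wz":0.63},
  ],
  fingers=4,
)

```text
invalid input
```

```bash
python3 -c "
from h import *
go([462,-257,200],-1)"
```

```text
t 0.1 tcp [202.741 590.637 230.319] ypr [-3.14  -0.     2.811] F [-0.224 -0.406 -0.055] w 85.10949368095845 ff 0.0
cm [-52.049 -71.745   3.145] rv [-0.002  0.001  1.257] tooly [ 1.    -0.017  0.   ]
```

Probably every key is required.

arm_command(
  commands=[
    {"x":-26,"y":-36,"z":0,"wx":0,"wy":0,"wz":0.63},
    {"x":-26,"y":-36,"z":0,"wx":0,"wy":0,"wz":0.63},
    {"x":-26,"y":-36,"z":0,"wx":0,"wy":0,"wz":0.63},
    {"x":-26,"y":-36,"z":0,"wx":0,"wy":0,"wz":0.63},
    {"x":-26,"y":-36,"z":0,"wx":0,"wy":0,"wz":0.63},
    {"x":-26,"y":-36,"z":0,"wx":0,"wy":0,"wz":0.63},
    {"x":-26,"y":-36,"z":0,"wx":0,"wy":0,"wz":0.63},
    {"x":-26,"y":-36,"z":0,"wx":0,"wy":0,"wz":0.63},
    {"x":-26,"y":-36,"z":0,"wx":0,"wy":0,"wz":0.63},
    {"x":-26,"y":-36,"z":0,"wx":0,"wy":0,"wz":0.63},
  ],
  fingers=4,
  newtons=40,
)

```text
time_s: 1.1
eef_pos: [333.3, 161.7, 231.1]
orientation: [-3.141, 0.002, 2.173]
contact_force: [0.1, -0.3, -0.2]
grip_width: 0.471
finger_force: 0.0
```

```bash
python3 -c "
from h import *
go([462,-257,200],-1)"
```

```text
t 1.1 tcp [333.256 161.698 231.15 ] ypr [-3.141  0.002  2.173] F [ 0.118 -0.257 -0.234] w 39.99625660927167 ff 0.0
cm [-41.794 -13.099   3.201] rv [0.    0.002 0.619] tooly [ 1.    -0.017  0.   ]
```

arm_command(
  commands=[
    {"x":-41.8,"y":-13.1,"z":8,"wx":0,"wy":0,"wz":0.62},
    {"x":-41.8,"y":-13.1,"z":8,"wx":0,"wy":0,"wz":0.62},
    {"x":-41.8,"y":-13.1,"z":8,"wx":0,"wy":0,"wz":0.62},
    {"x":-41.8,"y":-13.1,"z":8,"wx":0,"wy":0,"wz":0.62},
    {"x":-41.8,"y":-13.1,"z":8,"wx":0,"wy":0,"wz":0.62},
    {"x":-41.8,"y":-13.1,"z":8,"wx":0,"wy":0,"wz":0.62},
    {"x":-41.8,"y":-13.1,"z":8,"wx":0,"wy":0,"wz":0.62},
    {"x":-41.8,"y":-13.1,"z":8,"wx":0,"wy":0,"wz":0.62},
    {"x":-41.8,"y":-13.1,"z":8,"wx":0,"wy":0,"wz":0.62},
    {"x":-41.8,"y":-13.1,"z":8,"wx":0,"wy":0,"wz":0.62},
  ],
)

```text
time_s: 2.1
eef_pos: [464.4, -254.8, 148.9]
orientation: [-3.139, -0.001, 1.557]
contact_force: [-0.6, 1.3, 0.5]
grip_width: 0.47
finger_force: 0.0
```

Run:
```python
from h import *
t=get_state()
go([462,-257,60],-1)
snap('top','top2');s=snap('side','side2')
s=cv2.imread('pics/side2.png'); print(proj('side',t['eef_pos']))
cv2.imwrite('pics/sidec2.png',cv2.resize(s[130:330,265:465],None,fx=3,fy=3,interpolation=cv2.INTER_CUBIC))
go([462,-257,60],-1)
```

```text
t 2.1 tcp [ 464.447 -254.825  148.85 ] ypr [-3.139 -0.001  1.557] F [-0.564  1.253  0.511] w 39.937239060831914 ff 0.0
cm [-0.227 -0.221  8.885] rv [-0.002 -0.001  0.004] tooly [ 1.    -0.017  0.   ]
[347.968 214.453]
t 2.2 tcp [ 463.849 -251.103  149.906] ypr [-3.139 -0.002  1.56 ] F [ 0.043  0.493 -0.051] w 40.048187213900164 ff 0.0
cm [-0.612 -0.159  8.99 ] rv [-0.002 -0.002  0.006] tooly [ 1.    -0.017  0.   ]
```

View pics/sidec2.png

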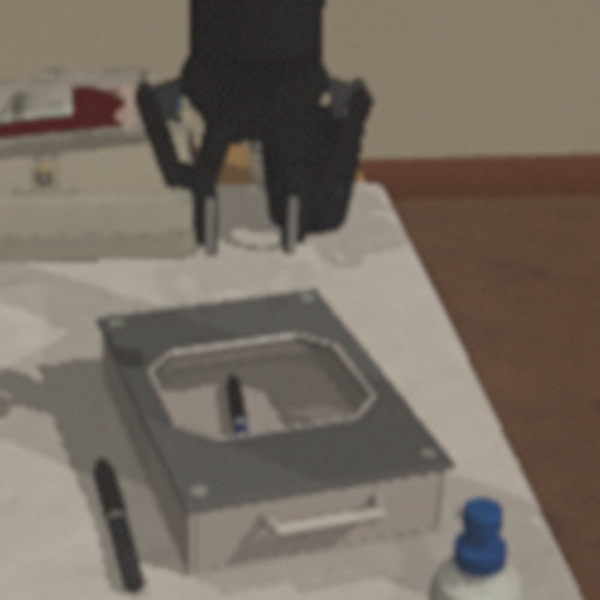

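Side view: the fingertips, mid (348,214), agree with the projection (348,214.5), so the calibration holds. The pen is at crop (237,405), between the fingers in x. I descend now.

arm_command(
  commands=[
    {"x":-0.6,"y":-0.15,"z":4,"wx":0,"wy":0,"wz":0},
    {"x":-0.6,"y":-0.15,"z":8,"wx":0,"wy":0,"wz":0},
    {"x":-0.6,"y":-0.15,"z":10,"wx":0,"wy":0,"wz":0},
    {"x":-0.6,"y":-0.15,"z":11.5,"wx":0,"wy":0,"wz":0},
    {"x":-0.6,"y":-0.15,"z":12.5,"wx":0,"wy":0,"wz":0},
    {"x":-0.6,"y":-0.15,"z":13,"wx":0,"wy":0,"wz":0},
    {"x":-0.6,"y":-0.15,"z":13,"wx":0,"wy":0,"wz":0},
    {"x":-0.6,"y":-0.15,"z":13,"wx":0,"wy":0,"wz":0},
  ],
)

```text
time_s: 3.0
eef_pos: [463.3, -257.9, 22.4]
orientation: [3.14, 0.001, 1.561]
contact_force: [-0.7, 0.7, -0.5]
grip_width: 0.471
finger_force: 0.0
```

Run:
```python
from h import *
go([462,-257,6],-1)
im=snap('top','top3')
cv2.imwrite('pics/topc3.png',cv2.resize(cv2.imread('pics/top3.png')[160:270,280:420],None,fx=4,fy=4,interpolation=cv2.INTER_CUBIC))
```

```text
t 3.0 tcp [ 463.332 -257.942   22.429] ypr [3.14  0.001 1.561] F [-0.664  0.734 -0.457] w 40.021896126935566 ff 0.0
cm [ 0.095 -0.137  1.643] rv [0.002 0.001 0.008] tooly [ 1.    -0.017  0.   ]
```

View pics/topc3.png

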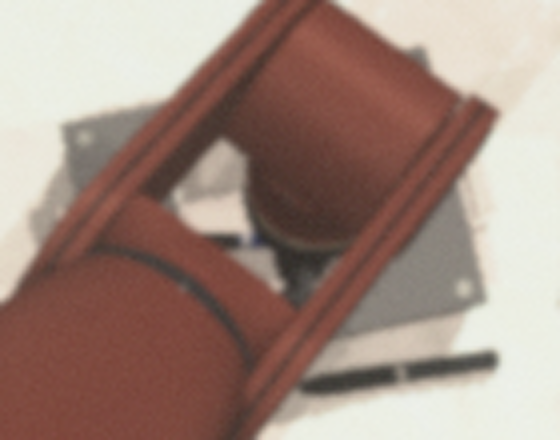

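The arm hides the opening, but the pen's black end and white band at crop (240,240) are undisturbed. I go down the rest of the way and close.

arm_command(
  commands=[
    {"x":0,"y":-0.15,"z":0.8,"wx":0,"wy":0,"wz":0},
    {"x":0,"y":-0.15,"z":1.5,"wx":0,"wy":0,"wz":0},
    {"x":0,"y":-0.15,"z":1.5,"wx":0,"wy":0,"wz":0},
    {"x":0,"y":-0.15,"z":1.5,"wx":0,"wy":0,"wz":0},
  ],
)

```text
time_s: 3.45
eef_pos: [460.8, -257.3, 6.0]
orientation: [-3.141, -0.0, 1.561]
contact_force: [0.4, 0.1, -0.9]
grip_width: 0.469
finger_force: 0.0
```

arm_command(
  commands=[
    {"x":0,"y":0,"z":0,"wx":0,"wy":0,"wz":0},
    {"x":0,"y":0,"z":0,"wx":0,"wy":0,"wz":0},
    {"x":0,"y":0,"z":0,"wx":0,"wy":0,"wz":0},
    {"x":0,"y":0,"z":0,"wx":0,"wy":0,"wz":0},
    {"x":0,"y":0,"z":0,"wx":0,"wy":0,"wz":0},
    {"x":0,"y":0,"z":0,"wx":0,"wy":0,"wz":0},
    {"x":0,"y":0,"z":0,"wx":0,"wy":0,"wz":0},
    {"x":0,"y":0,"z":0,"wx":0,"wy":0,"wz":0},
  ],
  fingers=0,
  newtons=50,
)

```text
time_s: 4.25
eef_pos: [461.1, -257.5, 6.4]
orientation: [3.141, 0.0, 1.561]
contact_force: [-0.3, 0.5, 1.7]
grip_width: 0.095
finger_force: 50.1
```

Gripped at the pen's width. Next I lift slightly, slide the pen along its length so the blue end comes clear of the collar edge, then raise that end to 20°.

arm_command(
  commands=[
    {"x":0,"y":0,"z":-0.4,"wx":0,"wy":0,"wz":0},
    {"x":0.8,"y":0,"z":-0.4,"wx":0,"wy":0,"wz":0},
    {"x":1.5,"y":0,"z":-0.4,"wx":0,"wy":0,"wz":0},
    {"x":1.5,"y":0,"z":-0.5,"wx":0,"wy":0,"wz":0},
    {"x":1.55,"y":0,"z":-1.5,"wx":0,"wy":-0.12,"wz":0},
    {"x":1.7,"y":0,"z":-2.6,"wx":0,"wy":-0.24,"wz":0},
    {"x":1.9,"y":0,"z":-3.5,"wx":0,"wy":-0.35,"wz":0},
    {"x":1.9,"y":0,"z":-3.5,"wx":0,"wy":-0.35,"wz":0},
    {"x":1.9,"y":0,"z":-3.5,"wx":0,"wy":-0.35,"wz":0},
  ],
)

```text
time_s: 5.15
eef_pos: [461.4, -237.5, 41.2]
orientation: [-3.141, 0.348, 1.563]
contact_force: [-0.7, -0.1, 0.1]
grip_width: 0.1
finger_force: 49.9
```

Run:
```python
from h import *
go([461,-280,70],-.6,35)
snap('side','side4')
s=cv2.imread('pics/side4.png')
cv2.imwrite('pics/sidec4.png',cv2.resize(s[180:330,275:425],None,fx=4,fy=4,interpolation=cv2.INTER_CUBIC))
```

```text
t 5.15 tcp [ 461.405 -237.451   41.159] ypr [-3.141  0.348  1.563] F [-0.745 -0.119  0.097] w 8.468088548254311 ff 49.90380585193634
cm [-4.983 -0.01  -1.26 ] rv [ 0.001 -0.263  0.003] tooly [ 1.   -0.01  0.  ]
```

View pics/sidec4.png

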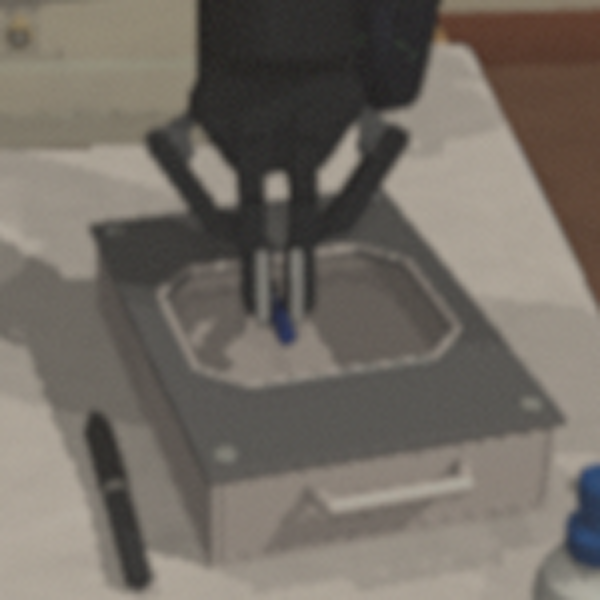

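Run:
```python
from h import *
for P in [(461.4,-235.8,45.9),(461.4,-285.6,64),(461.4,-285.6,50),(461.4,-275,60)]: print((proj('side',P)-[275,180]+.5)*4-.5)
```

```text
[278.078 313.484]
[289.694 336.563]
[289.029 362.434]
[287.093 331.679]
```

The projected end (290,337) matches the pen tip seen at crop (287,340), so it has not slipped. Now I draw it out slantwise, tilting to 35°.

arm_command(
  commands=[
    {"x":-1.8,"y":0,"z":0,"wx":0,"wy":-0.09,"wz":0},
    {"x":-3.3,"y":0,"z":-0.3,"wx":0,"wy":-0.175,"wz":0},
    {"x":-4.8,"y":0,"z":-0.85,"wx":0,"wy":-0.26,"wz":0},
    {"x":-6.2,"y":0,"z":-1.2,"wx":0,"wy":-0.26,"wz":0},
    {"x":-8.2,"y":0,"z":-1.75,"wx":0,"wy":-0.26,"wz":0},
    {"x":-10.1,"y":0,"z":-2.3,"wx":0,"wy":-0.26,"wz":0},
    {"x":-12.5,"y":0,"z":-2.9,"wx":0,"wy":-0.26,"wz":0},
    {"x":-14,"y":0,"z":-3.3,"wx":0,"wy":-0.26,"wz":0},
    {"x":-14,"y":0,"z":-3.3,"wx":0,"wy":-0.26,"wz":0},
  ],
)

```text
time_s: 6.1
eef_pos: [460.1, -361.7, 122.0]
orientation: [3.139, 0.61, 1.555]
contact_force: [-0.1, -0.3, 0.1]
grip_width: 0.098
finger_force: 49.9
```

Run:
```python
from h import *
go([461,-300,180],-.6,0)
```

```text
t 6.1 tcp [ 460.103 -361.654  122.021] ypr [3.139 0.61  1.555] F [-0.076 -0.258  0.053] w 8.306445663013454 ff 49.904707074165344
cm [ 1.729  0.019 -8.285] rv [ 0.001  0.61  -0.004] tooly [ 1.   -0.01  0.  ]
```

arm_command(
  commands=[
    {"x":0.3,"y":0,"z":-2,"wx":0,"wy":0,"wz":0},
    {"x":0.7,"y":0,"z":-4,"wx":0,"wy":0.06,"wz":0},
    {"x":1,"y":0,"z":-6,"wx":0,"wy":0.16,"wz":0},
    {"x":1.4,"y":0,"z":-7.5,"wx":0,"wy":0.28,"wz":0},
    {"x":1.7,"y":0,"z":-8.3,"wx":0,"wy":0.4,"wz":0},
    {"x":1.7,"y":0,"z":-8.3,"wx":0,"wy":0.5,"wz":0},
    {"x":1.7,"y":0,"z":-8.3,"wx":0,"wy":0.58,"wz":0},
    {"x":1.7,"y":0,"z":-8.3,"wx":0,"wy":0.61,"wz":0},
    {"x":1.7,"y":0,"z":-8.3,"wx":0,"wy":0.61,"wz":0},
    {"x":1.7,"y":0,"z":-8.3,"wx":0,"wy":0.61,"wz":0},
  ],
)

```text
time_s: 7.1
eef_pos: [460.2, -296.7, 177.6]
orientation: [-3.14, -0.0, 1.56]
contact_force: [0.0, -0.4, -0.4]
grip_width: 0.094
finger_force: 49.9
```

Run:
```python
from h import *
go([461,-300,180],-.6,0)
snap('side','side5')
s=cv2.imread('pics/side5.png')
cv2.imwrite('pics/sidec5.png',cv2.resize(s[130:330,275:475],None,fx=3,fy=3,interpolation=cv2.INTER_CUBIC))
t=get_state()['eef_pos']
for d in [(0,0,5),(0,88,5),(0,-53,5)]: print((proj('side',t+d)-[275,130]+.5)*3-.5)
```

```text
t 7.1 tcp [ 460.162 -296.733  177.632] ypr [-3.14 -0.    1.56] F [ 0.001 -0.365 -0.351] w 8.005671865379714 ff 49.90302801132202
cm [-0.326  0.087 -0.237] rv [-0.001 -0.     0.   ] tooly [ 1.   -0.01  0.  ]
[221.859 232.431]
[206.422 172.147]
[232.782 275.088]
```

View pics/sidec5.png

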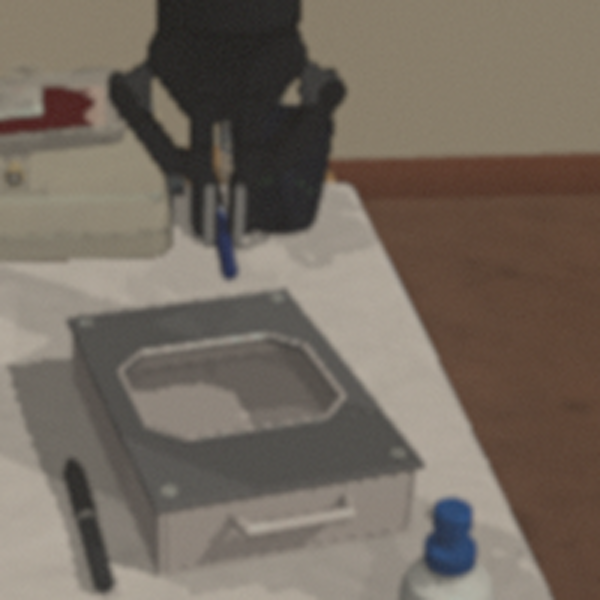

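The tub is empty. The pen tip is at crop (231,276), against a predicted (233,275) for a level pen, and the pen's underside is at about z = 175 mm, 12 cm above the collar. I let it settle and hand in.

arm_command(
  commands=[
    {"x":0,"y":0,"z":0,"wx":0,"wy":0,"wz":0},
    {"x":0,"y":0,"z":0,"wx":0,"wy":0,"wz":0},
    {"x":0,"y":0,"z":0,"wx":0,"wy":0,"wz":0},
    {"x":0,"y":0,"z":0,"wx":0,"wy":0,"wz":0},
    {"x":0,"y":0,"z":0,"wx":0,"wy":0,"wz":0},
  ],
)

```text
time_s: 7.65
eef_pos: [460.7, -297.1, 178.7]
orientation: [3.141, 0.0, 1.561]
contact_force: [-0.0, 0.1, -0.4]
grip_width: 0.093
finger_force: 49.9
```

```bash
python3 -c "
from h import *
print(order.hand_in())"
```

```text
the job is handed in; nothing more can be done
None
```

The blue pen came out slantwise, blue end first, and is held level and still about 12 cm above the collar; the job was handed in at 7.65 s, with no sign of contact with the collar and nothing else touched.

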